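# Put the bottles away in their holders

### The arm

A 6-joint arm with a two-finger parallel gripper is mounted at the origin on a cart in front of the work surface, level with it; the furniture and walls round the work are solid. World frame = base frame: x ahead of the robot, y to its left, z up, the work surface at z = 0. Lengths are in m, angles in degrees, forces in N, time in s.
With the tool pointing down it reaches from about 0.4 to 0.825 m from the base axis. Payload 7 kg.
Tool frame: the origin (TCP) lies on the centre line of the jaws, within the pads' length; the fingertips stand 8 mm ahead of it and the grasp point (between the pads) lies 11 mm behind it; z points along the fingers, y is the line along which they close (so a half turn about z gives the same grasp; the last joint's range is limited). The gripper opens to 88 mm and grips with 3 to 60 N. Pads are 19 mm wide; open, the fingers measure 130 mm over their backs; the gripper's body (78 mm by 193 mm) begins 47 mm behind the grasp point.
Start: joints at [-51.045, 20.546, 0.682, 0, -70.136, -16.507], TCP at [0.258, -0.624, 0.235] pointing down, gripper open.
Joint ranges: [-176.03, 176.03], [-82.01, 121.73], [-58.28, 71.71], [-173.87, 95.51], [-174.79, -0.11], [-173.66, 173.66]. Speed limits (degrees/s): [136.94, 136.94, 172.46, 180, 180, 180].

### API

Orientations are given as [roll, pitch, yaw] about the fixed x, y, z axes, in that order (R = Rz(yaw) Ry(pitch) Rx(roll)).
In Python, from plant import ctrl, vision gives the robot as it stands. The module is installed in compiled form; this text tells all that it offers.
- The arm moves only by the tool move_arm, never from a script. Its argument "moves" is one flat list of numbers, 7 for each row, row after row: the finger opening in cm, from 0 to 8.76, then the shift along the tool's x, y, z in cm, then the turn, a rotation vector about the tool's x, y, z in rad. A call has 1 to 8 rows; each row shifts and turns the commanded pose from where the row before left it, along the tool's axes as they then stand; what a row does not reach is not made up. A row lasts 1/10 s, in which the tool goes at most 50 mm and 8.59 degrees, less where a joint would pass 70% of its speed; a pose out of reach is approached as far as the arm can. A call with a gripper value outside its range is refused whole. The fingers move at their own pace and stop on an object; the grip force is fixed at half the most. Time passes only in rows, so rows that do not move let the fingers close. It gives the time, the measured TCP pose, the force, the opening and the grip force at its end, in the units of the state.
- ctrl.get_obs(): the state, without advancing time (a new reading comes with each control period).
- vision.snapshot(name): name is "side" or "top" or "wrist"; returns (picture, depth): 420x560x3 uint8, red, green, blue; 420x560 float32, m along the optical axis (not along the pixel's ray), 0 where there is no reading.
- vision.camera_model(name): a dict with "vertical_fov" (degrees; the focal length in pixels is half the picture's height over the tangent of half this angle, whatever the lens; pixels are square), "cx", "cy" (the principal point, pixels), "cam_to_world" (4x4, takes a point from camera to world coordinates). Camera axes: x right, y down, z forward; pixel columns grow to the right and rows downward; lengths in m; the calibration is good to about 2 mm. A picture is of the moment at which its call begins: read the wrist's pose just before it. camera_model takes no time and is no camera call; for the wrist camera it gives the pose at the moment of the call.
- ctrl.close_job(): hands the job in; it is judged then, once.
The state is a dict: "clock": time; "joint_pos": joint angles; "qvel": joint speeds; "tau": joint torques, N m; "tool_pos": TCP position; "orientation": TCP orientation; "force": force on the tool from outside, world axes, zero at the start; "moment": the same for the moment, N m; "opening": finger opening in m; "gripper_force": force on a finger pad.
Only numpy, scipy, OpenCV 4.12 (cv2) and the standard library are available. Lean on these libraries where they do the work, as an engineer would, in place of code of your own. Each camera call takes 0.05 s, during which the arm holds its last target. There are 200 camera calls.

### The job

Four bottles stand between the microscope and the lamp supply: put each one upright into the round holder of its size on the right - the smallest bottle in the smallest holder, the middle-sized bottle in the middle-sized holder, and the two large bottles in the two large holders, one in each, either way round. Set them down rather than drop them, tip none over, and leave the black objective case and the small box of cover glasses where they are.

Things in the scene. Friction and masses are not known exactly. Their poses are not given: they have to be found in the camera images.
- oil_bottle_mid (a point): smallest bottle: round amber bottle with a black screw cap, diameter 32 mm, 72 mm tall. Upright; the point is half-way up its axis, z up. Take it round the body from above; it is solid to its full width up to 6 mm below its top. Mass 0.035 to 0.07 kg
- lens_cleaner_mid (a point): middle-sized bottle: round pale blue bottle with a white screw cap, diameter 42 mm, 105 mm tall. Upright; the point is half-way up its axis, z up. Take it round the body from above; it is solid to its full width up to 6 mm below its top. Mass 0.05 to 0.1 kg
- buffer_a_mid (a point): large round white plastic bottle with a red screw cap, diameter 60 mm, 135 mm tall (straight sides up to about 90 mm). Upright; the point is half-way up its axis, z up. Take it round the body from above; it is solid to its full width up to 6 mm below its top. Mass 0.25 to 0.55 kg. Either large bottle may take either large holder
- buffer_b_mid (a point): large round white plastic bottle with a blue screw cap, diameter 60 mm, 135 mm tall (straight sides up to about 90 mm). Upright; the point is half-way up its axis, z up. Take it round the body from above; it is solid to its full width up to 6 mm below its top. Mass 0.25 to 0.55 kg. Either large bottle may take either large holder
- holder_small_floor (a point): smallest bottle holder: fixed low round aluminium cup with a grey floor, inner diameter 48 mm, outer 56 mm, rim 18 mm above the worktop. The point is the centre of its inner floor, 4 mm above the worktop; z up
- holder_medium_floor (a point): middle-sized bottle holder: fixed low round aluminium cup with a grey floor, inner diameter 62 mm, outer 70 mm, rim 18 mm above the worktop. The point is the centre of its inner floor, 4 mm above the worktop; z up
- holder_large_1_floor (a point): one of the two large bottle holders: fixed low round aluminium cup with a grey floor, inner diameter 80 mm, outer 88 mm, rim 18 mm above the worktop. The point is the centre of its inner floor, 4 mm above the worktop; z up
- holder_large_2_floor (a point): the other large bottle holder: fixed low round aluminium cup with a grey floor, inner diameter 80 mm, outer 88 mm, rim 18 mm above the worktop. The point is the centre of its inner floor, 4 mm above the worktop; z up
- objective_case_a_mid (a point): bystander, not a bottle: black round screw-lid case for an objective, diameter 45 mm, 66 mm tall, loose, upright; the point is half-way up its axis
- coverslips_a_mid (a point): bystander: small square box of cover glasses, 36 x 36 x 22 mm, loose; the point is its centre. Bottles and bystanders stand left of the lamp supply (box 0.33 m tall, x from 0.5 m back, y -0.11 to 0.01 m; pass in front of it); the holders stand right of it
Mind the look-alikes: they are no part of the job. Leave any orange or turquoise look-alike of the part that bears buffer_a_mid alone. What is shaped like the part that bears buffer_b_mid but pink is not meant.

How it is judged (in metres and radians):
At the end, for the whole second after the job is handed in: Each bottle stands on the floor (3 mm) of the holder of its size, the large ones in one large holder each, within 12 mm (smallest) or 13 mm of its centre, upright within 0.08 rad, released, at rest; objective case and cover glass box within 30 mm of their places (horizontal distance between oil_bottle_mid and holder_small_floor below 0.012 m and z of oil_bottle_mid in the frame of holder_small_floor between 0.033 and 0.039 m and horizontal distance between lens_cleaner_mid and holder_medium_floor below 0.013 m and z of lens_cleaner_mid in the frame of holder_medium_floor between 0.0495 and 0.0555 m and (((horizontal distance between buffer_a_mid and holder_large_1_floor below 0.013 m and z of buffer_a_mid in the frame of holder_large_1_floor between 0.0645 and 0.0705 m) and (horizontal distance between buffer_b_mid and holder_large_2_floor below 0.013 m and z of buffer_b_mid in the frame of holder_large_2_floor between 0.0645 and 0.0705 m)) or ((horizontal distance between buffer_a_mid and holder_large_2_floor below 0.013 m and z of buffer_a_mid in the frame of holder_large_2_floor between 0.0645 and 0.0705 m) and (horizontal distance between buffer_b_mid and holder_large_1_floor below 0.013 m and z of buffer_b_mid in the frame of holder_large_1_floor between 0.0645 and 0.0705 m))) and angle between each of oil_bottle_mid, lens_cleaner_mid, buffer_a_mid, buffer_b_mid's own z axis and vertical below 0.08 rad and linear speed of each of oil_bottle, lens_cleaner, buffer_a, buffer_b below 0.02 m/s and contact force between the fingers and oil_bottle below 0.05 N and contact force between the fingers and lens_cleaner below 0.05 N and contact force between the fingers and buffer_a below 0.05 N and contact force between the fingers and buffer_b below 0.05 N and distance of each of objective_case_a_mid, coverslips_a_mid from where it was at the start of the episode below 0.03 m); the robot touches nothing.
It fails at once if a bottle is tipped over (more than 0.6 rad) (angle between any of oil_bottle_mid, lens_cleaner_mid, buffer_a_mid, buffer_b_mid's own z axis and vertical above 0.6 rad).
It fails at once if a bottle is dropped: out of the fingers with its foot more than about 50 mm above the worktop ((height (world z) of oil_bottle_mid above 0.086 m and contact force between the fingers and oil_bottle below 0.02 N) or (height (world z) of lens_cleaner_mid above 0.1025 m and contact force between the fingers and lens_cleaner below 0.02 N) or (height (world z) of buffer_a_mid above 0.1175 m and contact force between the fingers and buffer_a below 0.02 N) or (height (world z) of buffer_b_mid above 0.1175 m and contact force between the fingers and buffer_b below 0.02 N)).
It fails at once if the objective case or the box of cover glasses is moved more than 30 mm (distance of any of objective_case_a_mid, coverslips_a_mid from where it was at the start of the episode above 0.03 m).
It also fails if it takes over 125 s, if anything falls off the work surface, if the arm or the gripper's body presses on something with over 40 N, if the wrist force passes 120 N, or if a joint passes its speed limit or range.

## Working session

There is one attempt and no reset: what is moved stays moved. The work goes in short steps, Python scripts to look and compute and a tool call to move; the robot and the scene stay as the last step left them, time stands still between calls to the robot, and variables do not carry over. Pictures are saved under pics/ and viewed, at most 14 in all, crops included, and the job is handed in when it is done.

Besides the shell and the picture viewer there is one more tool, called after ">>>" as name(argument=value, ...), one argument or row to a line, values as JSON. move_arm: Moves the arm, as the interface text tells. Its arguments: {"type":"object","properties":{"moves":{"type":"array"}},"required":["moves"]}

```bash
mkdir -p pics; cat > h.py <<'E'
import numpy as np, cv2
from plant import ctrl, vision
def snap(n):
    m=vision.camera_model(n); p,d=vision.snapshot(n); return p,d,m
def world(m,u,v,d):
    f=210/np.tan(np.radians(m["vertical_fov"])/2)
    u,v,d=map(np.asarray,(u,v,d))
    c=np.stack([(u-m["cx"])/f*d,(v-m["cy"])/f*d,d,np.ones_like(d)],-1)
    return (c@np.array(m["cam_to_world"]).T)[...,:3]
def cloud(p,d,m):
    v,u=np.mgrid[:420,:560]; return world(m,u,v,d.astype(float))
E
python3 - <<'E'
from h import *
o=ctrl.get_obs();print(o)
for n in("top","side"):
    p,d,m=snap(n); cv2.imwrite(f"pics/{n}0.png",p[...,::-1]); np.savez(f"{n}0.npz",p=p,d=d,W=cloud(p,d,m)); print(n,{k:np.round(v,3) for k,v in m.items()},(d==0).mean())
E
```

```text
{'clock': 0.0, 'joint_pos': array([-5.10455571e+01,  2.05903010e+01,  6.32308630e-01, -1.93513242e-02,
       -7.01361863e+01, -1.65072374e+01]), 'qvel': array([ 0.03553395, -0.03271237,  0.0090399 , -0.01037001, -0.02642013,
        0.05287497]), 'tau': array([-1.32376204e-03, -5.82716453e+01,  2.93060696e+01,  6.99703708e+00,
        6.89007895e-03, -1.94962754e-04]), 'tool_pos': array([ 0.25752058, -0.62341484,  0.23362677]), 'orientation': array([ 1.79904534e+02, -9.32042794e-03, -1.57559377e+02]), 'force': array([-0.67921865, -0.60775582,  0.31043867]), 'moment': array([0.00027011, 0.0083207 , 0.01050164]), 'gripper_force': 0.0, 'opening': 0.08753133418463965}
top {'vertical_fov': np.float64(48.234), 'cx': np.float64(279.686), 'cy': np.float64(211.417), 'cam_to_world': array([[ 5.000e-03, -9.890e-01,  1.510e-01,  4.000e-01],
       [-1.000e+00, -1.000e-03,  2.400e-02,  1.100e-02],
       [-2.400e-02, -1.510e-01, -9.880e-01,  1.426e+00],
       [ 0.000e+00,  0.000e+00,  0.000e+00,  1.000e+00]])} 0.004098639455782313
side {'vertical_fov': np.float64(45.752), 'cx': np.float64(278.989), 'cy': np.float64(204.153), 'cam_to_world': array([[-0.288, -0.496,  0.819, -0.55 ],
       [-0.958,  0.16 , -0.24 ,  0.36 ],
       [-0.012, -0.854, -0.521,  0.82 ],
       [ 0.   ,  0.   ,  0.   ,  1.   ]])} 0.0041709183673469385
```

View pics/top0.png

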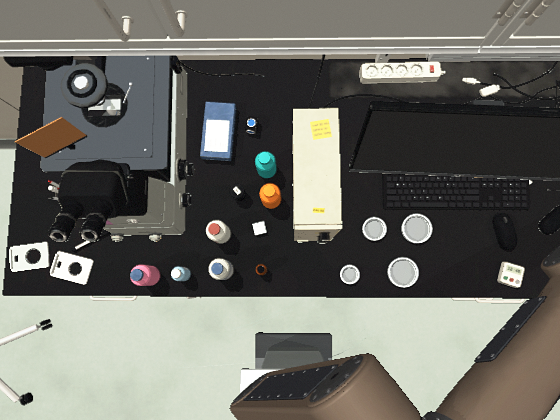

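View pics/side0.png

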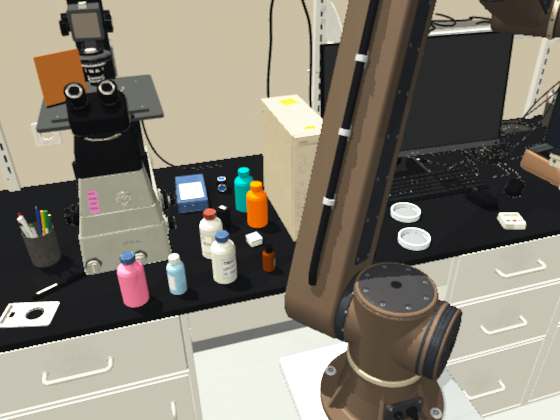

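Top view: the targets are the red-cap white bottle (217,231), blue-cap white bottle (220,268), pale blue bottle (180,273) and amber bottle (261,269). Look-alikes are pink (145,275), orange (270,195) and turquoise (265,164). The cover-glass box is at (260,228) and the black case near (238,190). Holders are small (349,274), medium (374,229) and large (416,228) and (403,271).

```bash
python3 - <<'E'
from h import *
z=np.load("top0.npz");W=z["W"];p=z["p"]
v,u=np.mgrid[:420,:560]
def near(c,r,lo,hi): return ((u-c[0])**2+(v-c[1])**2<r*r)&(W[...,2]>lo)&(W[...,2]<hi)
for n,c,h,R in [("oil",(261,269),.072,16),("lens",(180,273),.105,21),("A red",(217,231),.135,30),("B blue",(220,268),.135,30),("case?",(238,190),.066,22),("box",(260,228),.022,18),("pink",(145,275),.135,30),("orange",(270,195),.135,30),("turq",(265,164),.135,30)]:
    m=near(c,16,.012,.3);P=W[m];zm=np.percentile(P[:,2],97)
    T=P[P[:,2]>zm-.006]; print(n,m.sum(),"top z",round(zm,4),h,"ctr",np.round((T[:,:2].max(0)+T[:,:2].min(0))/2,4),np.round(T[:,:2].mean(0),4),len(T),"ext",np.round(np.ptp(P[:,:2],axis=0),3))
for n,c,r in [("small",(349,274),28),("med",(374,229),35),("L1",(416,228),44),("L2",(403,271),44)]:
    m=near(c,22,.012,.024);P=W[m]
    e=cv2.minEnclosingCircle(P[:,:2].astype(np.float32)); 
    F=W[near(c,6,-.01,.012)]
    A=np.c_[2*P[:,:2],np.ones(len(P))];s=np.linalg.lstsq(A,(P[:,:2]**2).sum(1),rcond=None)[0]
    print(n,m.sum(),np.round(e[0],4),round(e[1],4),r,"fit",np.round(s[:2],4),"floorz",np.median(F[:,2]).round(4),"rimz",np.median(P[:,2]).round(4))
cv2.imwrite("pics/crop.png",cv2.resize(p[150:300,120:320,::-1],(800,600),interpolation=cv2.INTER_CUBIC))
E
```

```text
oil 103 top z 0.0764 0.072 ctr [0.4392 0.0996] [0.4388 0.1003] 32 ext [0.029 0.031]
lens 227 top z 0.108 0.105 ctr [0.4262 0.3364] [0.4258 0.3361] 58 ext [0.039 0.041]
A red 423 top z 0.1382 0.135 ctr [0.5488 0.2261] [0.5489 0.2257] 101 ext [0.059 0.058]
B blue 418 top z 0.1385 0.135 ctr [0.4384 0.2147] [0.4386 0.2156] 89 ext [0.059 0.06 ]
case? 212 top z 0.0707 0.066 ctr [0.6694 0.1736] [0.6706 0.1738] 105 ext [0.041 0.043]
box 141 top z 0.0268 0.022 ctr [0.5633 0.1089] [0.5641 0.1086] 84 ext [0.04  0.039]
pink 512 top z 0.1381 0.135 ctr [0.4211 0.4379] [0.4213 0.4379] 106 ext [0.059 0.058]
orange 417 top z 0.1382 0.135 ctr [0.6559 0.074 ] [0.6566 0.0739] 95 ext [0.061 0.06 ]
turq 439 top z 0.1385 0.135 ctr [0.7516 0.0889] [0.7515 0.0874] 97 ext [0.057 0.058]
small 97 [ 0.4267 -0.1621] 0.0285 28 fit [ 0.4267 -0.1618] floorz 0.004 rimz 0.0172
med 119 [ 0.563  -0.2381] 0.0355 35 fit [ 0.5631 -0.238 ] floorz 0.0043 rimz 0.0181
L1 156 [ 0.5762 -0.364 ] 0.0552 44 fit [ 0.5656 -0.365 ] floorz 0.0045 rimz 0.0173
L2 165 [ 0.4345 -0.3195] 0.0452 44 fit [ 0.4338 -0.3195] floorz 0.0044 rimz 0.0175
```

View pics/crop.png

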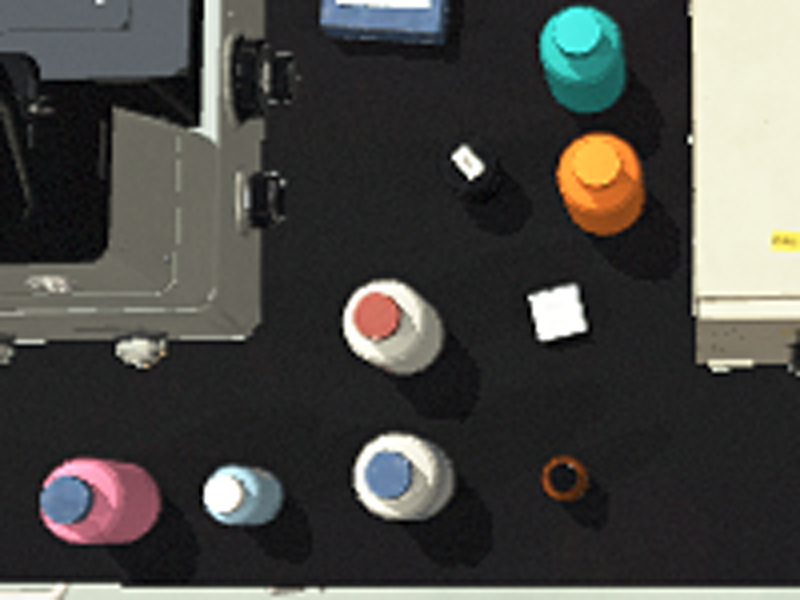

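The crop confirms the choice: white bottles with red cap (378,316) and blue cap (388,473), amber (565,478), pale blue (228,495). All measured heights match the given sizes once the camera's roughly 3 mm offset is allowed for.

```bash
cat >> h.py <<'E'
from scipy.spatial.transform import Rotation as Rn
def plan(start,wps):
    """start/wps: x,y,z(m),yaw(deg),opening cm[,step cm]; tool down. Prints rows in tool axes."""
    s=np.array(start[:4],float); rows=[]
    for w in wps:
        t=np.array(w[:4],float); st=w[5] if len(w)>5 else 4.5
        n=int(np.ceil(max(np.linalg.norm(t[:3]-s[:3])*100/st-.01,abs(t[3]-s[3])/8.5,1)))
        for i in range(n):
            a=(t-s)/(n-i); 
            R=Rn.from_euler("xyz",[180,0,s[3]],degrees=True)
            d=np.round(R.inv().apply(a[:3])*100,1); r=round(np.radians(-a[3]),3)
            rows.append([w[4],*d,0,0,r]); s[:3]+=R.apply(d)/100; s[3]-=np.degrees(r)
    for i in range(0,len(rows),8): print("[",", ".join(f"{x:g}" for r in rows[i:i+8] for x in r),"]")
    print(len(rows),"rows end",s.round(4))
def here():
    o=ctrl.get_obs(); y=o["orientation"][2]; return [*o["tool_pos"],y if y<0 else y-360]
E
python3 - <<'E'
from h import *
W=np.load("top0.npz")["W"]; x,y,z=W[...,0],W[...,1],W[...,2]
for lo in(.12,.2):
  m=(z>lo)&(z<.6)&(y>.18)&(y<.5)&(x>.3)&(x<.75)
  print(lo,[(round(a,2),W[m&(abs(x-a)<.01)][:,1].round(3).min() if (m&(abs(x-a)<.01)).any() else None) for a in np.arange(.46,.72,.02)])
m=(z>.2)&(z<.4)&(y>-.14)&(y<.04)&(x<.8)&(x>.3); print("supply",W[m].min(0),W[m].max(0))
plan(here(),[(.42,-.25,.235,-180,8.7),(.41,.0,.235,-180,8.7),(.439,.10,.2,-90,8.7)])
E
```

```text
0.12 [(np.float64(0.46), np.float64(0.205)), (np.float64(0.48), np.float64(0.397)), (np.float64(0.5), np.float64(0.394)), (np.float64(0.52), np.float64(0.395)), (np.float64(0.54), np.float64(0.21)), (np.float64(0.56), np.float64(0.211)), (np.float64(0.58), np.float64(0.343)), (np.float64(0.6), np.float64(0.343)), (np.float64(0.62), np.float64(0.344)), (np.float64(0.64), np.float64(0.343)), (np.float64(0.66), np.float64(0.301)), (np.float64(0.68), np.float64(0.302)), (np.float64(0.7), np.float64(0.302))]
0.2 [(np.float64(0.46), None), (np.float64(0.48), np.float64(0.397)), (np.float64(0.5), np.float64(0.394)), (np.float64(0.52), np.float64(0.395)), (np.float64(0.54), np.float64(0.386)), (np.float64(0.56), np.float64(0.364)), (np.float64(0.58), np.float64(0.361)), (np.float64(0.6), np.float64(0.361)), (np.float64(0.62), np.float64(0.361)), (np.float64(0.64), np.float64(0.362)), (np.float64(0.66), np.float64(0.301)), (np.float64(0.68), np.float64(0.302)), (np.float64(0.7), np.float64(0.302))]
supply [ 0.50632516 -0.10779242  0.20044235] [0.79996316 0.00861252 0.33004258]
[ 8.7, -2.9, 2.
[... 230 characters left out ...]
, -0, 0, 0, 0.04 ]
[ 8.7, -1.9, 3.6, -0.1, 0, 0, 0.039, 8.7, -1.8, 3.7, -0, 0, 0, 0.04, 8.7, 0.2, 4.2, -0, 0, 0, -0, 8.7, 0.2, 4.2, -0, 0, 0, -0, 8.7, 0.1, 4.1, -0, 0, 0, -0, 8.7, 0.2, 4.2, -0, 0, 0, -0, 8.7, 0.1, 4.1, -0, 0, 0, -0, 8.7, 0.2, 4.2, -0, 0, 0, -0 ]
[ 8.7, -0.3, 0.9, 0.3, 0, 0, -0.143, 8.7, -0.4, 0.9, 0.3, 0, 0, -0.143, 8.7, -0.5, 0.8, 0.3, 0, 0, -0.143, 8.7, -0.6, 0.7, 0.3, 0, 0, -0.143, 8.7, -0.7, 0.6, 0.3, 0, 0, -0.143, 8.7, -0.8, 0.5, 0.3, 0, 0, -0.143, 8.7, -0.9, 0.4, 0.3, 0, 0, -0.143, 8.7, -0.9, 0.3, 0.3, 0, 0, -0.143 ]
[ 8.7, -0.9, 0.1, 0.4, 0, 0, -0.142, 8.7, -1, 0, 0.3, 0, 0, -0.143, 8.7, -0.9, -0.1, 0.4, 0, 0, -0.142 ]
27 rows end [  0.4392   0.0999   0.1997 -90.0007]
```

>>> move_arm(
  moves=[8.7,-2.9,2.8,0,0,0,0.039,8.7,-2.8,2.9,0,0,0,0.039,8.7,-2.7,3.1,0,0,0,0.039,8.7,-2.6,3.2,0,0,0,0.039,8.7,-2.5,3.2,0,0,0,0.039,8.7,-2.3,3.4,0,0,0,0.039,8.7,-2.2,3.4,0,0,0,0.039,8.7,-2,3.5,0,0,0,0.04],
)

```text
clock: 0.9
tool_pos: [0.3876, -0.3237, 0.2344]
orientation: [180.0, -0.0, -175.6]
force: [0.4, -0.3, -0.5]
opening: 0.0872
gripper_force: 0.0
```

>>> move_arm(
  moves=[8.7,-1.9,3.6,0,0,0,0.039,8.7,-1.8,3.7,0,0,0,0.04,8.7,0.2,4.2,0,0,0,0,8.7,0.2,4.2,0,0,0,0,8.7,0.1,4.2,0,0,0,0,8.7,0.2,4.2,0,0,0,0,8.7,0.1,4.2,0,0,0,0,8.7,0.2,4.2,0,0,0,0],
)

```text
clock: 1.7
tool_pos: [0.4095, 0.0033, 0.2346]
orientation: [180.0, 0.0, 180.0]
force: [0.8, -0.4, 0.3]
opening: 0.0872
gripper_force: 0.0
```

>>> move_arm(
  moves=[8.7,0,5,0,0,0,0,8.7,0,4.8,0,0,0,0,8.7,0,0,0,0,0,-0.14,8.7,0,0,0,0,0,-0.14,8.7,0,0,0,0,0,-0.14,8.7,0,0,0,0,0,-0.14,8.7,0,0,0,0,0,-0.14,8.7,0,0,0,0,0,-0.14],
)

```text
clock: 2.5
tool_pos: [0.4098, 0.0996, 0.2343]
orientation: [180.0, -0.0, -131.6]
force: [-0.3, -0.1, 0.3]
opening: 0.087
gripper_force: 0.0
```

>>> move_arm(
  moves=[8.7,0,0,0,0,0,-0.14,8.7,0,0,0,0,0,-0.14,8.7,0,0,0,0,0,-0.14,8.7,0,0,0,0,0,-0.14,8.7,0,0,0,0,0,-0.14,8.7,0,0,0,0,0,-0.031,8.7,0,0,0,0,0,0],
)

```text
clock: 3.2
tool_pos: [0.4099, 0.0996, 0.2344]
orientation: [180.0, -0.0, -90.0]
force: [0.5, -0.6, 0.2]
opening: 0.0868
gripper_force: 0.0
```

```bash
python3 - <<'E'
from h import *
print(np.round(here(),4)); p,d,m=snap("wrist"); W=cloud(p,d,m)
cv2.imwrite("pics/w1.png",p[...,::-1]); print(np.round(m["cam_to_world"],3).tolist())
for n,c,h,r in [("oil",(.439,.1),.072,.03),("B",(.4384,.2147),.135,.035),("box",(.5633,.1089),.022,.03)]:
    k=(np.hypot(W[...,0]-c[0],W[...,1]-c[1])<r)&(W[...,2]>.012)&(W[...,2]<h+.01); P=W[k]
    if len(P)<20: print(n,len(P)); continue
    T=P[P[:,2]>np.percentile(P[:,2],97)-.006][:,:2]; print(n,len(P),P[:,2].max().round(4),cv2.minEnclosingCircle(T.astype(np.float32)),T.mean(0).round(4),P.min(0).round(4),P.max(0).round(4))
plan(here(),[(.439,.1,.034,-90,8.7)])
E
```

```text
[  0.4099   0.0996   0.2344 -89.9846]
[[-1.0, 0.001, -0.001, 0.409], [0.0, 0.951, 0.309, 0.017], [0.001, 0.309, -0.951, 0.385], [0.0, 0.0, 0.0, 1.0]]
oil 954 0.0748 ((0.43971526622772217, 0.10063980519771576), 0.011120461858808994) [0.4397 0.1001] [0.4239 0.0848 0.0122] [0.4554 0.1157 0.0748]
B 3064 0.1381 ((0.43946531414985657, 0.21695703268051147), 0.01675826497375965) [0.4396 0.2207] [0.4103 0.1856 0.0121] [0.4688 0.2381 0.1381]
box 1075 0.0246 ((0.5640646815299988, 0.10913730412721634), 0.024150043725967407) [0.5635 0.1084] [0.543  0.0882 0.0122] [0.5855 0.1297 0.0246]
[ 8.7, -0, -0.6, 4, 0, 0, -0, 8.7, -0, -0.6, 4, 0, 0, -0, 8.7, -0, -0.6, 4, 0, 0, -0, 8.7, -0, -0.6, 4, 0, 0, -0.001, 8.7, -0, -0.5, 4, 0, 0, -0 ]
5 rows end [ 4.38900e-01  9.96000e-02  3.44000e-02 -9.00096e+01]
```

View pics/w1.png

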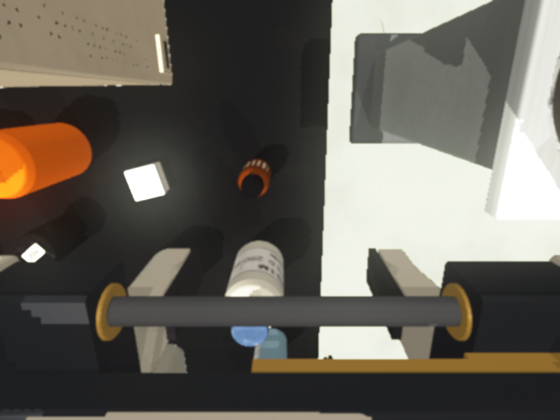

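The wrist view shows the amber bottle at (254,180), which measures (0.4397, 0.100) and agrees with the top view. I'm descending on it now.

>>> move_arm(
  moves=[8.7,0,-1.5,2,0,0,0,8.7,0,-1.5,4,0,0,0,8.7,0,0,4,0,0,0,8.7,0,0,4,0,0,0,8.7,0,0,4,0,0,0,8.7,0,0,2,0,0,0,3,0,0,0,0,0,0,2.5,0,0,0,0,0,0],
)

```text
clock: 4.05
tool_pos: [0.4403, 0.0998, 0.0348]
orientation: [180.0, -0.0, -90.0]
force: [0.2, 0.4, 0.5]
opening: 0.0767
gripper_force: 0.0
```

>>> move_arm(
  moves=[2,0,0,0,0,0,0,2,0,0,0,0,0,0,2,0,0,0,0,0,0,2,0,0,0,0,0,0],
)

```text
clock: 4.45
tool_pos: [0.4404, 0.1, 0.0353]
orientation: [-179.9, 0.1, -90.0]
force: [-0.3, -0.6, -0.0]
opening: 0.0445
gripper_force: 0.0
```

>>> move_arm(
  moves=[0,0,0,0,0,0,0,0,0,0,0,0,0,0,0,0,0,0,0,0,0,0,0,0,0,0,0,0],
)

```text
clock: 4.85
tool_pos: [0.4402, 0.0998, 0.0348]
orientation: [-180.0, 0.0, -90.0]
force: [-1.0, -0.7, 5.3]
opening: 0.0314
gripper_force: 30.0
```

```bash
python3 - <<'E'
from h import *
s=here(); print(np.round(s,4))
plan(s,[(.415,.1,.22,-90,0),(.41,.1,.22,-180,0),(.41,-.1,.22,-180,0),(.427,-.162,.19,-180,0),(.427,-.162,.045,-180,0)])
E
```

```text
[ 4.40200e-01  9.98000e-02  3.48000e-02 -8.99927e+01]
[ 0, -0, 0.5, -3.7, 0, 0, 0, 0, -0, 0.5, -3.7, 0, 0, 0, 0, -0, 0.5, -3.7, 0, 0, 0, 0, -0, 0.5, -3.7, 0, 0, 0, 0, -0, 0.5, -3.7, 0, 0, 0, 0, -0, 0, -0, 0, 0, 0.143, 0, 0, 0.1, -0, 0, 0, 0.143, 0, 0, 0, -0, 0, 0, 0.143 ]
[ 0, 0, 0, -0, 0, 0, 0.143, 0, 0, 0.1, -0, 0, 0, 0.143, 0, 0, 0, -0, 0, 0, 0.143, 0, 0.1, 0, -0, 0, 0, 0.143, 0, 0.1, 0, -0, 0, 0, 0.142, 0, 0, 0, -0, 0, 0, 0.143, 0, 0.1, 0.1, -0, 0, 0, 0.142, 0, 0.1, 0, -0, 0, 0, 0.143 ]
[ 0, -0, -4, -0, 0, 0, -0, 0, -0, -4, -0, 0, 0, -0, 0, -0, -4, -0, 0, 0, -0, 0, -0, -4, -0, 0, 0, -0, 0, -0, -4, -0, 0, 0, -0, 0, -0.9, -3.1, 1.5, 0, 0, -0, 0, -0.8, -3.1, 1.5, 0, 0, -0, 0, -0, 0, 3.6, 0, 0, -0 ]
[ 0, -0, 0, 3.6, 0, 0, -0, 0, -0, 0, 3.6, 0, 0, -0, 0, -0, 0, 3.7, 0, 0, -0 ]
27 rows end [ 4.265000e-01 -1.622000e-01  4.480000e-02 -1.800044e+02]
```

>>> move_arm(
  moves=[0,0,0.5,-3.7,0,0,0,0,0,0.5,-3.7,0,0,0,0,0,0.5,-3.7,0,0,0,0,0,0.5,-3.7,0,0,0,0,0,0.5,-3.7,0,0,0,0,0,0,0,0,0,0.143,0,0,0.1,0,0,0,0.143,0,0,0,0,0,0,0.143],
)

```text
clock: 5.65
tool_pos: [0.4138, 0.0998, 0.2196]
orientation: [180.0, 0.0, -114.9]
force: [0.6, -0.5, -0.1]
opening: 0.0314
gripper_force: 30.0
```

>>> move_arm(
  moves=[0,0,0,0,0,0,0.143,0,0,0.1,0,0,0,0.143,0,0,0,0,0,0,0.143,0,0.1,0,0,0,0,0.143,0,0.1,0,0,0,0,0.142,0,0,0,0,0,0,0.143,0,0.1,0.1,0,0,0,0.142,0,0.1,0,0,0,0,0.143],
)

```text
clock: 6.45
tool_pos: [0.4091, 0.0996, 0.2192]
orientation: [-180.0, -0.0, 179.6]
force: [-0.1, 0.8, -1.0]
opening: 0.0315
gripper_force: 30.0
```

>>> move_arm(
  moves=[0,0,-4,0,0,0,0,0,0,-4,0,0,0,0,0,0,-4,0,0,0,0,0,0,-4,0,0,0,0,0,0,-4,0,0,0,0,0,-0.9,-3.1,1.5,0,0,0,0,-0.8,-3.1,1.5,0,0,0,0,0,0,0,0,0,0],
)

```text
clock: 7.25
tool_pos: [0.4253, -0.1648, 0.1871]
orientation: [180.0, -0.2, 179.8]
force: [-0.3, 0.5, -0.1]
opening: 0.0314
gripper_force: 30.0
```

```bash
python3 - <<'E'
from h import *
print(np.round(here(),4),ctrl.get_obs()["gripper_force"]); p,d,m=snap("wrist"); W=cloud(p,d,m); cv2.imwrite("pics/w2.png",p[...,::-1])
def circ(c,r):
    k=(np.hypot(W[...,0]-c[0],W[...,1]-c[1])<r+.012)&(W[...,2]>.012)&(W[...,2]<.024); P=W[k]
    if len(P)<30: return print(len(P))
    A=np.c_[2*P[:,:2],np.ones(len(P))];s=np.linalg.lstsq(A,(P[:,:2]**2).sum(1),rcond=None)[0]
    print(len(P),s[:2].round(4),np.sqrt(s[2]+s[0]**2+s[1]**2).round(4),np.median(P[:,2]).round(4))
circ((.4267,-.162),.028);circ((.563,-.238),.035);circ((.5656,-.365),.044);circ((.434,-.3195),.044)
E
```

```text
[ 4.25300e-01 -1.64800e-01  1.87100e-01 -1.80226e+02] 29.997893571853638
876 [ 0.4263 -0.1613] 0.0258 0.0183
0
234 [ 0.5643 -0.3638] 0.0423 0.018
1610 [ 0.4335 -0.3184] 0.0416 0.018
```

View pics/w2.png

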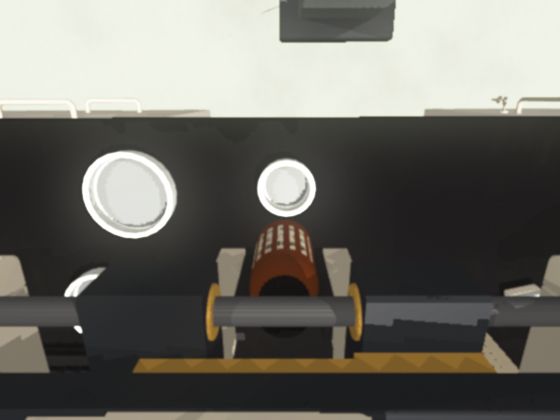

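The amber bottle is held at (285,270) and the small holder is at (286,187), re-measured at (0.4263, -0.1613). I'm lowering it.

>>> move_arm(
  moves=[0,-0.1,0.2,4,0,0,0,0,0,0.1,4,0,0,0,0,0,0,3,0,0,0,0,0,0,2,0,0,0,0,0,0,1,0,0,0,0,0,0,0.4,0,0,0,0,0,0,0,0,0,0],
)

```text
clock: 8.0
tool_pos: [0.4278, -0.1589, 0.0459]
orientation: [-180.0, 0.0, -180.0]
force: [-0.3, 0.1, -0.3]
opening: 0.0314
gripper_force: 30.0
```

>>> move_arm(
  moves=[0,0.1,-0.2,0.3,0,0,0,0,0,0,0.3,0,0,0,0,0,0,0.1,0,0,0,0,0,0,0,0,0,0],
)

```text
clock: 8.4
tool_pos: [0.4266, -0.1613, 0.0388]
orientation: [-180.0, 0.0, 180.0]
force: [-0.1, -0.8, -0.4]
opening: 0.0315
gripper_force: 30.0
```

>>> move_arm(
  moves=[8.7,0,0,0,0,0,0,8.7,0,0,0,0,0,0,8.7,0,0,0,0,0,0,8.7,0,0,0,0,0,0,8.7,0,0,-1,0,0,0,8.7,0,0,-4,0,0,0,8.7,0,0,-5,0,0,0,8.7,0,0,-5,0,0,0],
)

```text
clock: 9.2
tool_pos: [0.4256, -0.1614, 0.1909]
orientation: [-180.0, -0.0, 180.0]
force: [2.1, -1.1, -1.0]
opening: 0.0856
gripper_force: 0.0
```

```bash
python3 - <<'E'
from h import *
s=here(); print(np.round(s,4)); p,d,m=snap("wrist"); W=cloud(p,d,m)
k=(np.hypot(W[...,0]-.4265,W[...,1]+.1615)<.02)&(W[...,2]>.03)&(W[...,2]<.11);P=W[k];print(len(P),P.min(0),P.max(0),P.mean(0))
s[2]=.1888;s[3]=-180
plan(s,[(.41,-.11,.235,-180,8.7),(.41,.05,.235,-180,8.7),(.415,.1,.235,-180,8.7),(.426,.336,.23,-90,8.7)])
E
```

```text
[ 4.256000e-01 -1.614000e-01  1.909000e-01 -1.800018e+02]
1188 [ 0.40880267 -0.17573917  0.03008493] [ 0.43550836 -0.1444339   0.07888853] [ 0.41956124 -0.16007767  0.06464908]
[ 8.7, 0.8, 2.6, -2.3, 0, 0, -0, 8.7, 0.8, 2.5, -2.3, 0, 0, -0, 8.7, -0, 4, -0, 0, 0, -0, 8.7, -0, 4, -0, 0, 0, -0, 8.7, -0, 4, -0, 0, 0, -0, 8.7, -0, 4, -0, 0, 0, -0, 8.7, -0.3, 2.5, -0, 0, 0, -0, 8.7, -0.2, 2.5, -0, 0, 0, -0 ]
[ 8.7, -0.1, 2.1, 0, 0, 0, -0.143, 8.7, -0.4, 2.1, 0, 0, 0, -0.143, 8.7, -0.7, 2, 0.1, 0, 0, -0.143, 8.7, -1, 1.9, 0, 0, 0, -0.143, 8.7, -1.3, 1.8, 0.1, 0, 0, -0.143, 8.7, -1.5, 1.6, 0, 0, 0, -0.143, 8.7, -1.7, 1.3, 0.1, 0, 0, -0.143, 8.7, -1.9, 1.1, 0, 0, 0, -0.142 ]
[ 8.7, -2, 0.8, 0.1, 0, 0, -0.143, 8.7, -2.1, 0.5, 0, 0, 0, -0.142, 8.7, -2.1, 0.2, 0.1, 0, 0, -0.143 ]
19 rows end [  0.4263   0.3361   0.2298 -89.9883]
```

>>> move_arm(
  moves=[8.7,0.8,2.6,-2.3,0,0,0,8.7,0.8,2.5,-2.3,0,0,0,8.7,0,4,0,0,0,0,8.7,0,4,0,0,0,0,8.7,0,4,0,0,0,0,8.7,0,4,0,0,0,0,8.7,-0.3,2.5,0,0,0,0,8.7,-0.2,2.5,0,0,0,0],
)

```text
clock: 10.05
tool_pos: [0.4151, 0.1012, 0.2354]
orientation: [180.0, 0.1, -179.9]
force: [-0.2, -0.8, 0.2]
opening: 0.0872
gripper_force: 0.0
```

>>> move_arm(
  moves=[8.7,-0.1,2.1,0,0,0,-0.143,8.7,-0.4,2.1,0,0,0,-0.143,8.7,-0.7,2,0.1,0,0,-0.143,8.7,-1,1.9,0,0,0,-0.143,8.7,-1.3,1.8,0.1,0,0,-0.143,8.7,-1.5,1.6,0,0,0,-0.143,8.7,-1.7,1.3,0.1,0,0,-0.143,8.7,-1.9,1.1,0,0,0,-0.142],
)

```text
clock: 10.85
tool_pos: [0.4238, 0.2727, 0.2322]
orientation: [-180.0, 0.0, -114.2]
force: [0.6, -0.1, 0.9]
opening: 0.0868
gripper_force: 0.0
```

>>> move_arm(
  moves=[8.7,-2,0.8,0.1,0,0,-0.143,8.7,-2.1,0.5,0,0,0,-0.142,8.7,-2.1,0.2,0.1,0,0,-0.143,8.7,0,0,0,0,0,0,8.7,0,0,0,0,0,0],
)

```text
clock: 11.35
tool_pos: [0.4268, 0.3361, 0.2297]
orientation: [180.0, -0.0, -90.1]
force: [0.4, 1.3, 0.1]
opening: 0.0868
gripper_force: 0.0
```

```bash
python3 - <<'E'
from h import *
print(np.round(here(),4)); p,d,m=snap("wrist"); W=cloud(p,d,m); cv2.imwrite("pics/w3.png",p[...,::-1])
for n,c,h,r in [("lens",(.426,.336),.105,.03),("B",(.439,.2155),.135,.037),("A",(.549,.226),.135,.037)]:
    k=(np.hypot(W[...,0]-c[0],W[...,1]-c[1])<r)&(W[...,2]>.012)&(W[...,2]<h+.01); P=W[k]
    T=P[P[:,2]>np.percentile(P[:,2],97)-.006][:,:2]; print(n,len(P),P[:,2].max().round(4),cv2.minEnclosingCircle(T.astype(np.float32)),T.mean(0).round(4),P.min(0).round(4),P.max(0).round(4))
E
```

```text
[  0.4268   0.3361   0.2297 -90.0791]
lens 1921 0.108 ((0.4262508153915405, 0.33729612827301025), 0.013306419365108013) [0.4262 0.3366] [0.4053 0.3163 0.0123] [0.4462 0.3543 0.108 ]
B 5171 0.1382 ((0.4395257830619812, 0.216910719871521), 0.017070872709155083) [0.4394 0.217 ] [0.4095 0.1874 0.0145] [0.4694 0.247  0.1382]
A 7132 0.1381 ((0.5489637851715088, 0.22777538001537323), 0.017355753108859062) [0.5479 0.2276] [0.5185 0.1978 0.012 ] [0.5713 0.2577 0.1381]
```

View pics/w3.png

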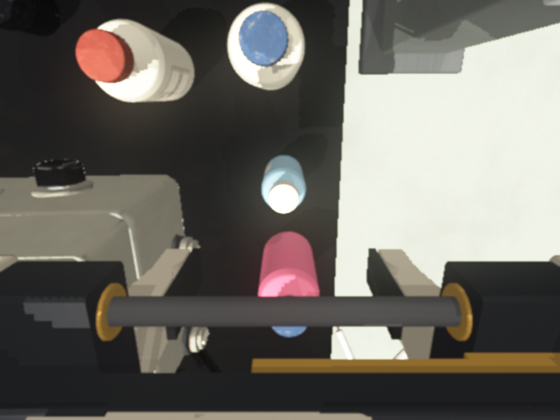

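Wrist view: pale blue bottle at (284,185), with its cap measured at (0.4262, 0.337). I'll check clearance to the microscope knobs near (190,245) before descending.

```bash
python3 - <<'E'
from h import *
p,d,m=snap("wrist"); W2=cloud(p,d,m); 
for W in(W2,np.load("top0.npz")["W"]):
  for lo,x0 in((.03,.45),(.1,.45)):
    k=(W[...,0]>x0)&(W[...,0]<.56)&(W[...,1]>.285)&(W[...,1]<.39)&(W[...,2]>lo)&(W[...,2]<.2);P=W[k]
    print(len(P),P.min(0) if len(P) else'',P.max(0) if len(P) else '')
E
```

```text
3520 [0.5460802  0.33819699 0.03008953] [0.55999934 0.38997043 0.16289706]
1738 [0.55102465 0.34405656 0.10001682] [0.55999934 0.38997043 0.16289706]
200 [0.54620182 0.33787725 0.03003012] [0.5599729 0.3892558 0.1754168]
97 [0.55048553 0.34519369 0.10001894] [0.55987252 0.38903607 0.1754168 ]
```

>>> move_arm(
  moves=[8.7,-0.1,0,4,0,0,0,8.7,0,0,4,0,0,0,8.7,0,0,4,0,0,0,8.7,0,0,3,0,0,0,8.7,0,0,1.6,0,0,0,0,0,0,0,0,0,0,0,0,0,0,0,0,0,0,0,0,0,0,0,0],
)

```text
clock: 12.25
tool_pos: [0.4278, 0.3378, 0.0651]
orientation: [-179.9, 0.1, -90.0]
force: [0.1, 0.3, 0.1]
opening: 0.0681
gripper_force: 0.0
```

>>> move_arm(
  moves=[0,0,0,0,0,0,0,0,0,0,0,0,0,0,0,0,0,0,0,0,0,0,0,0,0,0,0,0,0,0,0,0,0,0,0,0,0,0,0,0,0,0],
)

```text
clock: 12.85
tool_pos: [0.4273, 0.3374, 0.064]
orientation: [-180.0, 0.0, -90.0]
force: [-1.9, 0.1, 5.4]
opening: 0.0414
gripper_force: 30.0
```

```bash
python3 - <<'E'
from h import *
s=here(); print(np.round(s,4)); s[3]=-90
plan(s,[(.426,.336,.24,-90,0),(.415,.12,.24,-180,0),(.41,-.12,.24,-180,0),(.45,-.2,.24,-180,0),(.563,-.238,.24,-180,0),(.563,-.238,.08,-180,0)])
E
```

```text
[ 4.27300e-01  3.37400e-01  6.40000e-02 -8.99837e+01]
[ 0, 0, 0, -4.4, 0, 0, -0, 0, 0, 0, -4.4, 0, 0, -0, 0, 0.1, 0.1, -4.4, 0, 0, -0, 0, 0, 0, -4.4, 0, 0, -0, 0, 2, 0.1, 0, 0, 0, 0.143, 0, 2, -0.2, 0, 0, 0, 0.143, 0, 1.9, -0.5, 0, 0, 0, 0.143, 0, 1.8, -0.7, 0, 0, 0, 0.143 ]
[ 0, 1.7, -1, 0, 0, 0, 0.143, 0, 1.6, -1.2, 0, 0, 0, 0.143, 0, 1.4, -1.4, 0, 0, 0, 0.143, 0, 1.1, -1.6, 0, 0, 0, 0.142, 0, 0.9, -1.7, 0, 0, 0, 0.143, 0, 0.7, -1.9, 0, 0, 0, 0.142, 0, 0.4, -1.9, 0, 0, 0, 0.143, 0, 0.1, -4, 0, 0, 0, -0 ]
[ 0, 0.1, -4, 0, 0, 0, -0, 0, 0.1, -4, 0, 0, 0, -0, 0, 0.1, -4, 0, 0, 0, -0, 0, 0, -4, 0, 0, 0, -0, 0, 0.1, -4, 0, 0, 0, -0, 0, -2, -4, 0, 0, 0, -0, 0, -2, -4, 0, 0, 0, -0, 0, -3.8, -1.3, 0, 0, 0, -0 ]
[ 0, -3.8, -1.2, 0, 0, 0, -0, 0, -3.7, -1.3, 0, 0, 0, -0, 0, -0, 0, 4, 0, 0, -0, 0, -0, 0, 4, 0, 0, -0, 0, -0, 0, 4, 0, 0, -0, 0, -0, 0, 4, 0, 0, -0 ]
30 rows end [ 5.626000e-01 -2.382000e-01  8.000000e-02 -1.800117e+02]
```

>>> move_arm(
  moves=[0,0,0,-4.4,0,0,0,0,0,0,-4.4,0,0,0,0,0.1,0.1,-4.4,0,0,0,0,0,0,-4.4,0,0,0,0,2,0.1,0,0,0,0.143,0,2,-0.2,0,0,0,0.143,0,1.9,-0.5,0,0,0,0.143,0,1.8,-0.7,0,0,0,0.143],
)

```text
clock: 13.65
tool_pos: [0.4222, 0.2563, 0.2393]
orientation: [180.0, -0.0, -123.1]
force: [0.6, 0.0, -1.2]
opening: 0.0419
gripper_force: 30.0
```

>>> move_arm(
  moves=[0,1.7,-1,0,0,0,0.143,0,1.6,-1.2,0,0,0,0.143,0,1.4,-1.4,0,0,0,0.143,0,1.1,-1.6,0,0,0,0.142,0,0.9,-1.7,0,0,0,0.143,0,0.7,-1.9,0,0,0,0.142,0,0.4,-1.9,0,0,0,0.143,0,0.1,-4,0,0,0,0],
)

```text
clock: 14.45
tool_pos: [0.4135, 0.0797, 0.2393]
orientation: [180.0, -0.0, 179.7]
force: [1.1, -0.6, -0.7]
opening: 0.0415
gripper_force: 30.0
```

>>> move_arm(
  moves=[0,0.1,-4,0,0,0,0,0,0.1,-4,0,0,0,0,0,0.1,-4,0,0,0,0,0,0,-4,0,0,0,0,0,0.1,-4,0,0,0,0,0,0,-4,0,0,0,0,0,0,-4,0,0,0,0,0,0,-3.8,0,0,0,0],
)

```text
clock: 15.25
tool_pos: [0.4089, -0.2401, 0.2394]
orientation: [180.0, -0.0, 180.0]
force: [0.6, 0.3, -0.7]
opening: 0.0416
gripper_force: 30.0
```

>>> move_arm(
  moves=[0,-3.8,0,0,0,0,0,0,-3.8,0,0,0,0,0,0,-3.8,0,0,0,0,0,0,-3.8,0,0,0,0,0,0,0,0,0,0,0,0,0,0,0,0,0,0,0],
)

```text
clock: 15.85
tool_pos: [0.5615, -0.2381, 0.238]
orientation: [180.0, -0.2, 180.0]
force: [-0.4, -0.5, -1.3]
opening: 0.042
gripper_force: 30.0
```

```bash
python3 - <<'E'
from h import *
print(np.round(here(),4)); p,d,m=snap("wrist"); W=cloud(p,d,m); cv2.imwrite("pics/w4.png",p[...,::-1])
def circ(c,r):
    k=(np.hypot(W[...,0]-c[0],W[...,1]-c[1])<r+.012)&(W[...,2]>.015)&(W[...,2]<.022); P=W[k]
    if len(P)<30: return print(len(P))
    A=np.c_[2*P[:,:2],np.ones(len(P))];s=np.linalg.lstsq(A,(P[:,:2]**2).sum(1),rcond=None)[0]
    print(len(P),s[:2].round(4),np.sqrt(s[2]+s[0]**2+s[1]**2).round(4),np.median(P[:,2]).round(4))
circ((.563,-.238),.035);circ((.5656,-.365),.044);circ((.434,-.3195),.044)
E
```

```text
[   0.5615   -0.2381    0.238  -180.003 ]
673 [ 0.5631 -0.2378] 0.0327 0.0184
1067 [ 0.5646 -0.3646] 0.0416 0.0183
1469 [ 0.4343 -0.319 ] 0.0416 0.0184
```

View pics/w4.png

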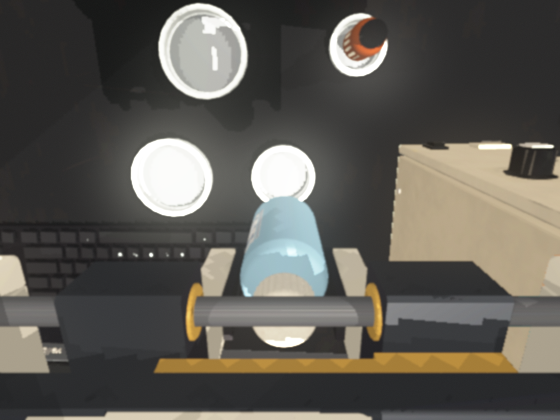

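The pale blue bottle is held straight above the medium holder at (283,177), and the amber bottle stands upright in the small holder at (360,43). I'm lowering.

>>> move_arm(
  moves=[0,-0.1,0,4,0,0,0,0,0,0,4,0,0,0,0,0,0,4,0,0,0,0,0,0,3,0,0,0,0,0,0,1,0,0,0,0,0,0,0.6,0,0,0,0,0,0,0,0,0,0,0,0,0,0,0,0,0],
)

```text
clock: 16.7
tool_pos: [0.5634, -0.2386, 0.0754]
orientation: [-180.0, 0.2, 180.0]
force: [-0.1, 0.1, -0.9]
opening: 0.0409
gripper_force: 30.0
```

>>> move_arm(
  moves=[0,0,0,0.3,0,0,0,0,0,0,0.3,0,0,0,0,0,0,0,0,0,0,0],
)

```text
$.moves: bad value
```

>>> move_arm(
  moves=[0,0,0,0.3,0,0,0,0,0,0,0.3,0,0,0,0,0,0,0,0,0,0,0,0,0,0,0,0,0],
)

```text
clock: 17.1
tool_pos: [0.563, -0.2385, 0.0681]
orientation: [-180.0, 0.1, -180.0]
force: [0.7, -0.1, 2.8]
opening: 0.0419
gripper_force: 30.0
```

>>> move_arm(
  moves=[8.7,0,0,0,0,0,0,8.7,0,0,0,0,0,0,8.7,0,0,0,0,0,0,8.7,0,0,0,0,0,0,8.7,0,0,-2,0,0,0,8.7,0,0,-5,0,0,0,8.7,0,0,-5,0,0,0,8.7,0,0,-4.6,0,0,0],
)

```text
clock: 17.9
tool_pos: [0.5622, -0.2385, 0.2358]
orientation: [-180.0, 0.0, 180.0]
force: [0.4, 0.4, 0.2]
opening: 0.0869
gripper_force: 0.0
```

>>> move_arm(
  moves=[8.7,3.8,0,0,0,0,0,8.7,3.8,0,0,0,0,0,8.7,3.8,0,0,0,0,0,8.7,3.8,0,0,0,0,0,8.7,0,4.5,0,0,0,0,8.7,0,4.5,0,0,0,0,8.7,0,4.5,0,0,0,0,8.7,0,4.5,0,0,0,0],
)

```text
clock: 18.7
tool_pos: [0.4099, -0.0571, 0.2339]
orientation: [180.0, 0.1, 179.9]
force: [1.7, -0.0, -0.7]
opening: 0.0867
gripper_force: 0.0
```

>>> move_arm(
  moves=[8.7,0,4.5,0,0,0,0,8.7,0,4.5,0,0,0,0,8.7,-0.6,4.6,0,0,0,0,8.7,-0.6,4.6,0,0,0,0,8.7,-0.6,4.6,0,0,0,0,8.7,-0.6,4.6,0,0,0,0,8.7,-0.4,0,0,0,0,0,8.7,0,0,0,0,0,0],
)

```text
clock: 19.5
tool_pos: [0.4384, 0.2164, 0.233]
orientation: [-179.9, -0.1, -179.9]
force: [-0.3, 0.2, 0.3]
opening: 0.0872
gripper_force: 0.0
```

```bash
python3 - <<'E'
from h import *
print(np.round(here(),4)); p,d,m=snap("wrist"); W=cloud(p,d,m); cv2.imwrite("pics/w5.png",p[...,::-1])
for n,c,h,r in [("B",(.439,.2165),.135,.037)]:
    k=(np.hypot(W[...,0]-c[0],W[...,1]-c[1])<r)&(W[...,2]>.012)&(W[...,2]<h+.01); P=W[k]
    T=P[P[:,2]>np.percentile(P[:,2],97)-.006][:,:2]; print(n,len(P),P[:,2].max().round(4),cv2.minEnclosingCircle(T.astype(np.float32)),P.min(0).round(4),P.max(0).round(4))
E
```

```text
[   0.4384    0.2164    0.233  -179.9102]
B 4086 0.1378 ((0.4392140209674835, 0.21681538224220276), 0.0169770959764719) [0.4091 0.1875 0.0122] [0.4642 0.246  0.1378]
```

>>> move_arm(
  moves=[8.7,0,0,4,0,0,0,8.7,0,0,4,0,0,0,8.7,0,0,4,0,0,0,8.7,0,0,2.5,0,0,0,0,0,0,0,0,0,0,0,0,0,0,0,0,0,0,0,0,0,0,0,0,0,0,0,0,0,0,0],
)

```text
clock: 20.35
tool_pos: [0.4393, 0.2162, 0.0903]
orientation: [179.9, 0.1, 180.0]
force: [-0.6, -3.7, 3.1]
opening: 0.0609
gripper_force: 1.1
```

>>> move_arm(
  moves=[0,0,0,0,0,0,0,0,0,0,0,0,0,0,0,0,0,0,0,0,0],
)

```text
clock: 20.65
tool_pos: [0.4394, 0.2162, 0.0902]
orientation: [179.9, 0.1, -180.0]
force: [-1.1, -2.3, 8.2]
opening: 0.0599
gripper_force: 29.9
```

>>> move_arm(
  moves=[0,0,0,-2,0,0,0,0,0,0,-3.5,0,0,0,0,0,0,-3.5,0,0,0,0,0,0,-3.5,0,0,0,0,0,0,-3.5,0,0,0,0,0.7,-3,0,0,0,0,0,0.7,-4,0,0,0,0,0,0.7,-4,0,0,0,0],
)

```text
clock: 21.45
tool_pos: [0.4164, 0.1046, 0.2486]
orientation: [180.0, -0.0, -179.9]
force: [1.0, -1.2, -3.1]
opening: 0.0597
gripper_force: 30.0
```

>>> move_arm(
  moves=[0,0.8,-4,0,0,0,0,0,0,-4,0,0,0,0,0,0,-4,0,0,0,0,0,0,-4,0,0,0,0,0,0,-4,0,0,0,0,0,0,-4,0,0,0,0,0,0,-4,0,0,0,0,0,0,-4,0,0,0,0],
)

```text
clock: 22.25
tool_pos: [0.4086, -0.2157, 0.2487]
orientation: [180.0, 0.0, 180.0]
force: [1.0, 0.2, -3.4]
opening: 0.0595
gripper_force: 30.0
```

>>> move_arm(
  moves=[0,-0.8,-4,0,0,0,0,0,-0.8,-4,0,0,0,0,0,-0.8,-2.5,0,0,0,0,0,0,0,0,0,0,0,0,0,0,0,0,0,0],
)

```text
clock: 22.75
tool_pos: [0.4327, -0.3194, 0.2478]
orientation: [179.9, -0.1, 179.9]
force: [-0.2, 0.2, -3.5]
opening: 0.0595
gripper_force: 30.0
```

```bash
python3 - <<'E'
from h import *
print(np.round(here(),4)); p,d,m=snap("wrist"); cv2.imwrite("pics/w6.png",p[...,::-1])
E
```

```text
[   0.4327   -0.3194    0.2478 -180.1122]
```

View pics/w6.png

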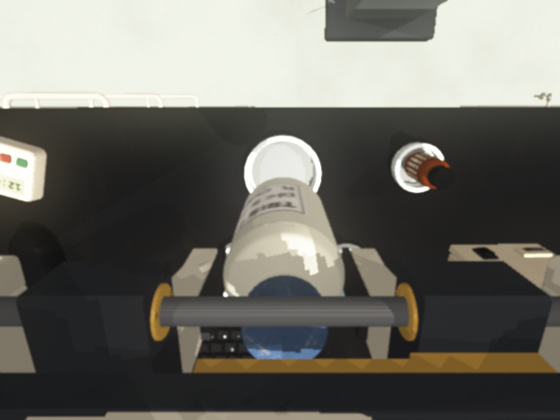

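The blue-cap bottle is held upright over the large holder at (283,173). I'm lowering.

>>> move_arm(
  moves=[0,-0.1,0,4,0,0,0,0,0,0,4,0,0,0,0,0,0,3.5,0,0,0,0,0,0,2,0,0,0,0,0,0,1.3,0,0,0,0,0,0,0.3,0,0,0,0,0,0,0.1,0,0,0,0,0,0,0,0,0,0],
)

```text
clock: 23.6
tool_pos: [0.435, -0.3191, 0.0976]
orientation: [-180.0, 0.1, -180.0]
force: [-0.2, 0.2, -3.1]
opening: 0.0595
gripper_force: 30.0
```

>>> move_arm(
  moves=[0,0.1,0,0.2,0,0,0,0,0,0,0.1,0,0,0,0,0,0,0.1,0,0,0,0,0,0,0,0,0,0],
)

```text
clock: 24.0
tool_pos: [0.4338, -0.3197, 0.0941]
orientation: [-180.0, 0.1, -180.0]
force: [-2.7, 2.3, 8.9]
opening: 0.0598
gripper_force: 30.0
```

>>> move_arm(
  moves=[8.7,0,0,0,0,0,0,8.7,0,0,0,0,0,0,8.7,0,0,0,0,0,0,8.7,0,0,0,0,0,0,8.7,0,0,-1,0,0,0,8.7,0,0,-4,0,0,0,8.7,0,0,-4.5,0,0,0,8.7,0,0,-4.5,0,0,0],
)

```text
clock: 24.8
tool_pos: [0.433, -0.3193, 0.2348]
orientation: [-180.0, -0.0, 180.0]
force: [2.2, -0.9, -0.0]
opening: 0.0871
gripper_force: 0.0
```

>>> move_arm(
  moves=[8.7,0.8,4,0,0,0,0,8.7,0.8,4,0,0,0,0,8.7,0.8,4.5,0,0,0,0,8.7,0,4.5,0,0,0,0,8.7,0,4.5,0,0,0,0,8.7,0,4.5,0,0,0,0,8.7,0,4.5,0,0,0,0,8.7,0,4.5,0,0,0,0],
)

```text
clock: 25.6
tool_pos: [0.4091, 0.0324, 0.2337]
orientation: [180.0, 0.1, 180.0]
force: [1.1, 0.5, -0.1]
opening: 0.0867
gripper_force: 0.0
```

>>> move_arm(
  moves=[8.7,0,4.5,0,0,0,0,8.7,0,4.5,0,0,0,0,8.7,0,4.5,0,0,0,0,8.7,0,4.5,0,0,0,0,8.7,0,2,0,0,0,0,8.7,0,0,0,0,0,-0.14,8.7,0,0,0,0,0,-0.14,8.7,0,0,0,0,0,-0.14],
)

```text
clock: 26.4
tool_pos: [0.4094, 0.2306, 0.233]
orientation: [-180.0, -0.0, -155.6]
force: [-0.6, 0.2, -0.3]
opening: 0.0871
gripper_force: 0.0
```

>>> move_arm(
  moves=[8.7,0,0,0,0,0,-0.14,8.7,0,0,0,0,0,-0.14,8.7,0,0,0,0,0,-0.085,8.7,0,0,0,0,0,0,8.7,0,0,0,0,0,0],
)

```text
clock: 26.9
tool_pos: [0.4095, 0.2304, 0.2329]
orientation: [180.0, 0.0, -135.2]
force: [0.2, 0.1, 0.7]
opening: 0.0872
gripper_force: 0.0
```

```bash
python3 - <<'E'
from h import *
s=here(); print(np.round(s,4)); s[3]=-135
p,d,m=snap("wrist"); W=cloud(p,d,m)
for n,c,h,r in [("A",(.549,.2273),.135,.037)]:
    k=(np.hypot(W[...,0]-c[0],W[...,1]-c[1])<r)&(W[...,2]>.012)&(W[...,2]<h+.01); P=W[k]
    print(len(P))
    if len(P)>50: T=P[P[:,2]>np.percentile(P[:,2],97)-.006][:,:2]; print(n,len(P),P[:,2].max().round(4),cv2.minEnclosingCircle(T.astype(np.float32)),P.min(0).round(4),P.max(0).round(4))
plan(s,[(.549,.2275,.235,-135,8.7)])
E
```

```text
[   0.4095    0.2304    0.2329 -135.2002]
1614
A 1614 0.109 ((0.5264925956726074, 0.2417970895767212), 0.009887907654047012) [0.5183 0.1974 0.012 ] [0.5537 0.2546 0.109 ]
[ 8.7, -2.4, -2.5, -0.1, 0, 0, -0, 8.7, -2.4, -2.5, -0, 0, 0, -0, 8.7, -2.4, -2.5, -0.1, 0, 0, -0, 8.7, -2.5, -2.6, -0, 0, 0, -0 ]
4 rows end [   0.5496    0.2276    0.2349 -135.    ]
```

>>> move_arm(
  moves=[8.7,-2.4,-2.5,0,0,0,0,8.7,-2.4,-2.5,0,0,0,0,8.7,-2.4,-2.5,0,0,0,0,8.7,-2.4,-2.6,0,0,0,0,8.7,0,0,0,0,0,0,8.7,0,0,0,0,0,0],
)

```text
clock: 27.55
tool_pos: [0.5491, 0.2265, 0.2317]
orientation: [180.0, -0.1, -135.2]
force: [-0.6, 0.1, 0.6]
opening: 0.0871
gripper_force: 0.0
```

```bash
python3 - <<'E'
from h import *
s=here(); print(np.round(s,4))
p,d,m=snap("wrist"); W=cloud(p,d,m)
for n,c,h,r in [("A",(.549,.2273),.135,.037)]:
    k=(np.hypot(W[...,0]-c[0],W[...,1]-c[1])<r)&(W[...,2]>.012)&(W[...,2]<h+.01); P=W[k]
    T=P[P[:,2]>np.percentile(P[:,2],97)-.006][:,:2]; print(n,len(P),P[:,2].max().round(4),cv2.minEnclosingCircle(T.astype(np.float32)),P.min(0).round(4),P.max(0).round(4))
plan(s,[(.549,.2275,s[2],-135,8.7)])
cv2.imwrite("pics/w7.png",p[...,::-1])
E
```

```text
[   0.5491    0.2265    0.2317 -135.1959]
A 4121 0.1379 ((0.5489774942398071, 0.22733525931835175), 0.017075160518288612) [0.519  0.1975 0.012 ] [0.5784 0.2567 0.1379]
[ 8.7, -0.1, 0.1, 0, 0, 0, -0.003 ]
1 rows end [   0.5491    0.2279    0.2317 -135.0241]
```

View pics/w7.png

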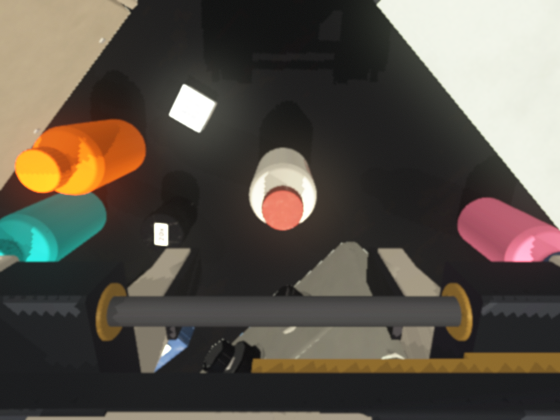

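The red-cap bottle at (283,190) is centred between the open fingers, and the case at (165,232) is clear. I'm descending.

>>> move_arm(
  moves=[8.7,0,0,4,0,0,0,8.7,0,0,4,0,0,0,8.7,0,0,4,0,0,0,8.7,0,0,2.3,0,0,0,0,0,0,0,0,0,0,0,0,0,0,0,0,0,0,0,0,0,0,0,0,0,0,0,0,0,0,0],
)

```text
clock: 28.4
tool_pos: [0.5497, 0.2278, 0.0916]
orientation: [-180.0, 0.2, -135.0]
force: [1.4, -0.3, 1.3]
opening: 0.0602
gripper_force: 0.8
```

>>> move_arm(
  moves=[0,0,0,0,0,0,0,0,0,0,0,0,0,0,0,0,0,0,0,0,0,0,0,0,0,0,0,0],
)

```text
clock: 28.8
tool_pos: [0.5498, 0.2278, 0.0915]
orientation: [-180.0, 0.2, -135.0]
force: [-0.6, 0.0, 7.8]
opening: 0.0599
gripper_force: 29.9
```

```bash
python3 - <<'E'
from h import *
s=here(); print(np.round(s,4)); s[3]=-135
plan(s,[(.549,.2275,.25,-135,0,3.5),(.41,.21,.25,-135,0,4),(.41,.15,.25,-180,0,4),(.41,-.365,.25,-180,0,4),(.565,-.365,.25,-180,0,4)])
E
```

```text
[ 5.498000e-01  2.278000e-01  9.150000e-02 -1.350186e+02]
[ 0, 0, 0, -3.2, 0, 0, -0, 0, 0, 0, -3.2, 0, 0, -0, 0, 0, 0, -3.2, 0, 0, -0, 0, 0, 0, -3.1, 0, 0, -0, 0, 0.1, 0, -3.2, 0, 0, -0, 0, 2.8, 2.2, 0, 0, 0, -0, 0, 2.7, 2.1, 0, 0, 0, -0, 0, 2.8, 2.2, 0, 0, 0, -0 ]
[ 0, 2.7, 2.1, 0, 0, 0, -0, 0, 0.7, -0.7, 0, 0, 0, 0.131, 0, 0.6, -0.8, 0, 0, 0, 0.131, 0, 0.5, -0.9, 0, 0, 0, 0.131, 0, 0.4, -0.9, 0, 0, 0, 0.131, 0, 0.3, -1, 0, 0, 0, 0.131, 0, 0.1, -1, 0, 0, 0, 0.13, 0, 0, -4, 0, 0, 0, 0 ]
[ 0, 0, -4, 0, 0, 0, 0, 0, 0, -4, 0, 0, 0, 0, 0, 0, -3.9, 0, 0, 0, 0, 0, 0, -4, 0, 0, 0, 0, 0, 0, -3.9, 0, 0, 0, 0, 0, 0, -4, 0, 0, 0, 0, 0, 0, -3.9, 0, 0, 0, 0, 0, 0, -4, 0, 0, 0, 0 ]
[ 0, 0, -3.9, 0, 0, 0, 0, 0, 0, -4, 0, 0, 0, 0, 0, 0, -3.9, 0, 0, 0, 0, 0, 0.1, -4, 0, 0, 0, 0, 0, -3.9, 0, 0, 0, 0, 0, 0, -3.9, 0, 0, 0, 0, 0, 0, -3.9, 0, 0, 0, 0, 0, 0, -3.8, 0, 0, 0, 0, 0 ]
32 rows end [   0.5647   -0.3654    0.2505 -179.9772]
```

>>> move_arm(
  moves=[0,0,0,-3.2,0,0,0,0,0,0,-3.2,0,0,0,0,0,0,-3.2,0,0,0,0,0,0,-3.2,0,0,0,0,0.1,0,-3.5,0,0,0,0,2.8,2.2,0,0,0,0,0,2.7,2.1,0,0,0,0,0,2.8,2.2,0,0,0,0],
)

```text
clock: 29.6
tool_pos: [0.442, 0.2131, 0.2524]
orientation: [180.0, -0.0, -135.1]
force: [-0.8, 1.1, -2.1]
opening: 0.0598
gripper_force: 29.9
```

>>> move_arm(
  moves=[0,2.7,2.1,0,0,0,0,0,0.7,-0.7,0,0,0,0.131,0,0.6,-0.8,0,0,0,0.131,0,0.5,-0.9,0,0,0,0.131,0,0.4,-0.9,0,0,0,0.131,0,0.3,-1,0,0,0,0.131,0,0.1,-1,0,0,0,0.13,0,0,-4,0,0,0,0],
)

```text
clock: 30.4
tool_pos: [0.4096, 0.1098, 0.2526]
orientation: [179.9, 0.0, 179.8]
force: [0.7, -0.1, -3.2]
opening: 0.0596
gripper_force: 30.0
```

>>> move_arm(
  moves=[0,0,-4,0,0,0,0,0,0,-4,0,0,0,0,0,0,-3.9,0,0,0,0,0,0,-4,0,0,0,0,0,0,-3.9,0,0,0,0,0,0,-4,0,0,0,0,0,0,-3.9,0,0,0,0,0,0,-4,0,0,0,0],
)

```text
clock: 31.2
tool_pos: [0.4087, -0.2096, 0.2528]
orientation: [180.0, 0.0, 180.0]
force: [1.8, 0.8, -2.6]
opening: 0.0599
gripper_force: 30.0
```

>>> move_arm(
  moves=[0,0,-3.9,0,0,0,0,0,0,-4,0,0,0,0,0,0,-3.9,0,0,0,0,0,0.1,-4,0,0,0,0,0,-3.9,0,0,0,0,0,0,-3.9,0,0,0,0,0,0,-3.9,0,0,0,0,0,0,-3.8,0,0,0,0,0],
)

```text
clock: 32.0
tool_pos: [0.5643, -0.3661, 0.2523]
orientation: [180.0, -0.0, 179.9]
force: [-0.9, -0.5, -2.1]
opening: 0.0596
gripper_force: 30.0
```

>>> move_arm(
  moves=[0,0,0,0,0,0,0,0,0,0,0,0,0,0,0,0,0,0,0,0,0],
)

```text
clock: 32.3
tool_pos: [0.5627, -0.366, 0.2524]
orientation: [180.0, -0.0, 180.0]
force: [-0.5, 0.6, -3.4]
opening: 0.0598
gripper_force: 30.0
```

```bash
python3 - <<'E'
from h import *
print(np.round(here(),4)); p,d,m=snap("wrist"); cv2.imwrite("pics/w8.png",p[...,::-1])
E
```

```text
[   0.5627   -0.366     0.2524 -180.0258]
```

View pics/w8.png

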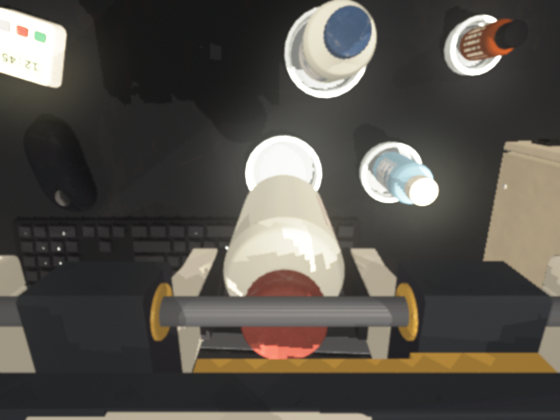

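The red-cap bottle is over the last holder at (283,170), and the other three stand upright in theirs. I'm lowering.

>>> move_arm(
  moves=[0,-0.1,0.1,4,0,0,0,0,0,0,4,0,0,0,0,0,0,3.5,0,0,0,0,0,0,2,0,0,0,0,0,0,1.3,0,0,0,0,0,0,0.4,0,0,0,0,0,0,0,0,0,0,0,0,0,0,0,0,0],
)

```text
clock: 33.15
tool_pos: [0.5651, -0.3656, 0.1022]
orientation: [-179.9, 0.1, 180.0]
force: [-0.1, 0.0, -2.2]
opening: 0.0598
gripper_force: 30.0
```

>>> move_arm(
  moves=[0,0,0.1,0.3,0,0,0,0,0,0,0.2,0,0,0,0,0,0,0.2,0,0,0,0,0,0,0,0,0,0],
)

```text
clock: 33.55
tool_pos: [0.565, -0.3644, 0.0953]
orientation: [-179.9, 0.1, -180.0]
force: [-1.4, 1.4, 6.9]
opening: 0.0598
gripper_force: 30.0
```

>>> move_arm(
  moves=[8.7,0,0,0,0,0,0,8.7,0,0,0,0,0,0,8.7,0,0,0,0,0,0,8.7,0,0,0,0,0,0,8.7,0,0,-1,0,0,0,8.7,0,0,-4,0,0,0,8.7,0,0,-4.5,0,0,0,8.7,0,0,-4.5,0,0,0],
)

```text
clock: 34.35
tool_pos: [0.5641, -0.3642, 0.2357]
orientation: [-180.0, -0.0, 180.0]
force: [1.2, 0.2, 0.8]
opening: 0.0872
gripper_force: 0.0
```

>>> move_arm(
  moves=[8.7,2,-4,-2,0,0,0,8.7,2,-4,-2,0,0,0,8.7,3,-4,0,0,0,0,8.7,3,-4,0,0,0,0,8.7,3,-4,0,0,0,0,8.7,3,-4,0,0,0,0,8.7,0,0,0,0,0,0,8.7,0,0,0,0,0,0],
)

```text
clock: 35.15
tool_pos: [0.4029, -0.6052, 0.2737]
orientation: [180.0, -0.0, 179.8]
force: [0.1, 0.5, -0.1]
opening: 0.0868
gripper_force: 0.0
```

```bash
python3 - <<'E'
from h import *
p,d,m=snap("top"); W=cloud(p,d,m); cv2.imwrite("pics/top1.png",p[...,::-1])
for n,c,h in [("oil",(.4265,-.1615),.076),("lens",(.563,-.238),.109),("L1",(.565,-.3645),.139),("L2",(.434,-.319),.139),("case",(.669,.1737),.066),("box",(.5635,.1088),.022)]:
    k=(np.hypot(W[...,0]-c[0],W[...,1]-c[1])<.035)&(W[...,2]>h*.5)&(W[...,2]<h+.02); P=W[k]
    T=P[P[:,2]>np.percentile(P[:,2],97)-.006][:,:2]; print(n,len(P),"top",P[:,2].max().round(4),h,"off mm",((np.array(cv2.minEnclosingCircle(T.astype(np.float32))[0])-c)*1000).round(1))
E
```

```text
oil 101 top 0.0823 0.076 off mm [-2.2  0.5]
lens 188 top 0.1139 0.109 off mm [-3.4  1.4]
L1 411 top 0.1445 0.139 off mm [-2.1  2.6]
L2 415 top 0.1463 0.139 off mm [-0.6 -0.1]
case 197 top 0.0749 0.066 off mm [ 2.3 -0. ]
box 141 top 0.0291 0.022 off mm [ 1.1 -1.8]
```

View pics/top1.png

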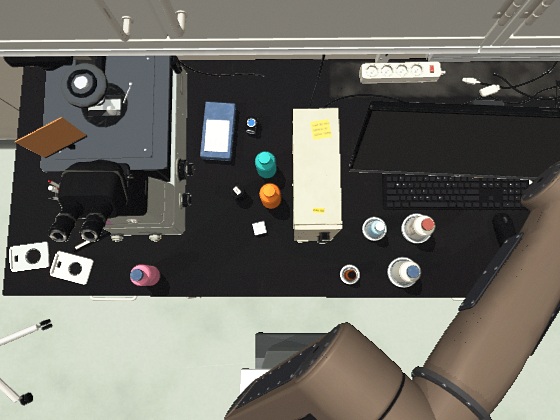

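The top view shows all four bottles upright in the right holders, at (349,274), (374,229), (419,227) and (406,271). They are within about 4 mm of centre, and the case and box have not moved. I'm handing the job in.

```bash
python3 -c "
from plant import ctrl
print(ctrl.close_job())"
```

```text
the job is handed in; nothing more can be done
None
```

All four bottles stand upright in the holders of their sizes, the case and cover-glass box have not moved, and the job was handed in at about 35 s; no verdict came back.

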